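# Find the clear heater well and seat the sample tube

### The job

Two of the three wells in the dry-block heater still have a spacer plug left at the bottom from the last run. Feel in the wells with the green-handled rod, touching its foot down on whatever lies inside, until you know which well is clear, and stand the rod back in its stand. Then take the orange-capped tube from the rack and lower it, without dropping it, fully home into the clear well; leave the white-capped tubes and the two beakers undisturbed.

Things in the scene. Friction and masses are not known exactly. Their poses are not given: they have to be found in the camera images.
- heater: White dry-block heater, fixed, 160 x 190 mm, with an aluminium block 70 x 170 mm whose flat top face, 85 mm above the table, is its highest part. Origin on the table under the middle well; its x axis points away from the control panel, the three wells lie in a row along its y axis, 50 mm apart.
- well0 (a point): Centre of the mouth (at the top face, z up) of the heater's well at y = -50 mm of the heater: a round hole 26 mm wide, 60 mm deep, rim slightly flared. Any two of the wells hide a dark rigid spacer plug 26 mm tall that stops a thing lowered in 34 mm below the mouth; the clear one has only a 6 mm dark rigid pad and stops it at 54 mm. Plugs and pad nearly fill the hole and stay in it.
- well1 (a point): Centre of the mouth (at the top face, z up) of the heater's well in the middle: a round hole 26 mm wide, 60 mm deep, rim slightly flared. Any two of the wells hide a dark rigid spacer plug 26 mm tall that stops a thing lowered in 34 mm below the mouth; the clear one has only a 6 mm dark rigid pad and stops it at 54 mm. Plugs and pad nearly fill the hole and stay in it.
- well2 (a point): Centre of the mouth (at the top face, z up) of the heater's well at y = +50 mm of the heater: a round hole 26 mm wide, 60 mm deep, rim slightly flared. Any two of the wells hide a dark rigid spacer plug 26 mm tall that stops a thing lowered in 34 mm below the mouth; the clear one has only a 6 mm dark rigid pad and stops it at 54 mm. Plugs and pad nearly fill the hole and stay in it.
- stand: Fixed rod stand: a dark grey upright tube, 40 mm outside and 22 mm inside diameter, 85 mm tall, on a dark round foot 90 mm in diameter and 6 mm thick. Origin at the centre of its underside.
- stand_mouth (a point): Centre of the open top of the rod stand, 85 mm above the table, z up. The hole below is 22 mm in diameter and 80 mm deep; the rod hangs in it by its collar, its foot 78 mm below this point.
- rod: Feeler rod, 80 g, 140 mm long, standing upright in the stand. Origin at the underside of its foot, z up along the rod. Steel shaft 10 mm in diameter from the foot up to the black collar (34 mm in diameter, 78 to 84 mm above the origin); above the collar a round green handle 18 mm in diameter from 84 to 140 mm, the place to grip it.
- rod_foot: The rod's black rubber-coloured rigid foot, 12 mm in diameter and 12 mm high, fixed to the lower end of the rod. Origin at the centre of its underside (the very tip of the rod).
- rack: Fixed blue tube rack, 200 x 56 x 50 mm tall, origin at the centre of its underside; three holes 27 mm in diameter and 45 mm deep along its x axis, 65 mm apart, each holding a tube.
- tube: The sample tube with the orange cap, about 60 g, standing upright in one of the rack's holes (which one varies). 112 mm tall: clear glass body 23 mm in diameter with a rounded lower edge, cap 28 mm in diameter from 90 to 112 mm. Origin at the centre of its underside, z up its axis. Grip it by the cap.
- other0: A tube of the same shape and size as the orange-capped one, but white-capped, standing in another hole of the rack (which hole varies). Origin at the centre of its underside, z up its axis. Leave it where it is.
- other1: A tube of the same shape and size as the orange-capped one, but white-capped, standing in another hole of the rack (which hole varies). Origin at the centre of its underside, z up its axis. Leave it where it is.
- beaker0: Empty glass beaker, 66 mm across, 85 mm tall, behind the heater as seen from the robot. Origin at the centre of its underside. Leave it alone.
- beaker1: Second empty glass beaker, 66 mm across, 85 mm tall, behind the heater as seen from the robot. Origin at the centre of its underside. Leave it alone.

How it is judged:
On the way, in this order (a step that is already met when the one before it is completed fails the run):
1. the rod's foot has been touched down (over 0.3 N) on what lies inside a well, more than 30 mm below its mouth (((horizontal distance between rod_foot and well0 below 0.012 m and z of rod_foot in the frame of well0 below -0.03 m and contact force between rod_foot and anything else above 0.3 N) or (horizontal distance between rod_foot and well1 below 0.012 m and z of rod_foot in the frame of well1 below -0.03 m and contact force between rod_foot and anything else above 0.3 N) or (horizontal distance between rod_foot and well2 below 0.012 m and z of rod_foot in the frame of well2 below -0.03 m and contact force between rod_foot and anything else above 0.3 N))), for 0.05 s.
2. the rod is back upright in its stand (horizontal distance between rod_foot and stand_mouth below 0.012 m and z of rod_foot in the frame of stand_mouth below -0.07 m and angle between rod's own z axis and vertical below 0.15 rad), for 0.1 s.
3. after that, the orange-capped tube stands fully home in the clear well (((horizontal distance between tube and well0 below 0.005 m and z of tube in the frame of well0 below -0.049 m) or (horizontal distance between tube and well1 below 0.005 m and z of tube in the frame of well1 below -0.049 m) or (horizontal distance between tube and well2 below 0.005 m and z of tube in the frame of well2 below -0.049 m)) and angle between tube's own z axis and vertical below 0.12 rad), for 0.2 s.
At the end, for the whole second after the job is handed in: Orange-capped tube within 5 mm of a well's centre, underside at least 49 mm below the mouth, within 0.12 rad of upright; rod foot within 12 mm of the stand's centre and at least 70 mm below its mouth, rod within 0.15 rad of upright; both at rest (under 0.02 m/s) (all of step 2 and all of step 3 and linear speed of each of tube, rod below 0.02 m/s); the robot touches nothing.
It fails at once if a white-capped tube or a beaker is moved by more than 25 mm (distance of any of other0, other1, beaker0, beaker1 from where it was at the start of the episode above 0.025 m).
It fails at once if the orange-capped tube drops into a well (faster than 0.35 m/s while its underside is 2 to 48 mm down a well) ((horizontal distance between tube and well0 below 0.008 m and z of tube in the frame of well0 between -0.048 and -0.002 m and linear speed of tube above 0.35 m/s) or (horizontal distance between tube and well1 below 0.008 m and z of tube in the frame of well1 between -0.048 and -0.002 m and linear speed of tube above 0.35 m/s) or (horizontal distance between tube and well2 below 0.008 m and z of tube in the frame of well2 between -0.048 and -0.002 m and linear speed of tube above 0.35 m/s)).
It also fails if it takes over 58 s, if anything falls off the work surface, if the arm or the gripper's body presses on something with over 40 N, if the wrist force passes 120 N, or if a joint passes its speed limit or range.

### The arm

A 6-joint arm with a two-finger parallel gripper is mounted at the origin on the work surface. World frame = base frame: x ahead of the robot, y to its left, z up, the work surface at z = 0. Lengths are in m, angles in rad, forces in N, time in s.
With the tool pointing down it reaches from about 0.425 to 0.95 m from the base axis. Payload 3.5 kg.
Tool frame: the origin (TCP) lies between the finger pads; the fingertips stand 14 mm ahead of it and the grasp point (between the pads) lies 5 mm behind it; z points along the fingers, y is the direction in which the jaws open and shut (so a half turn about z gives the same grasp; the last joint's range is limited). The gripper opens to 85 mm and grips with 20 to 120 N. Pads are 22 mm wide; open, the fingers measure 114 mm over their backs; the gripper's body (76 mm by 85 mm) begins 54 mm behind the grasp point. The pads swing forward as they close: fully open they stand 13 mm farther back than shut.
Start: joints at [1.091, 0.286, 1.577, -0, 1.279, -0.15], TCP at [0.219, 0.639, 0.245] pointing down, gripper open.
Joint ranges: [-2.77, 2.77], [-0.9, 2.22], [0.21, 2.48], [-1.53, 4.67], [0.24, 2.81], [-2.84, 2.84]. Speed limits (rad/s): [2.79, 2.79, 3.14, 3.14, 3.14, 3.14].

### API

Orientations are given as a unit quaternion [x, y, z, w].
In Python, from plant import ctrl gives the robot as it stands. The module is installed in compiled form; this text tells all that it offers.
- The arm moves only by the tool servo_tool, never from a script. Its argument "increments" is text: rows parted by semicolons, each of 7 numbers parted by spaces: the turn, a rotation vector about the tool's x, y, z in rad, then the shift along the tool's x, y, z in cm, then the finger opening in cm, from 0 to 8.54. In form: ax ay az dx dy dz claw; .... A call has 1 to 10 rows; each row is the pose to reach, as a shift and turn from the pose commanded when the call began, along the tool's axes at that moment; what a row does not reach only later rows make up. A row lasts 1/12 s, in which the tool goes at most 41.7 mm and 7.16 degrees, less where a joint would pass 70% of its speed; a pose out of reach is approached as far as the arm can. A call with a gripper value outside its range is refused whole. The fingers move at their own pace and stop on an object; "grip_force" is the grip in N (left out, the last holds). Time passes only in rows, so rows that repeat a pose let the fingers close. It gives the time, the measured TCP pose, the force and the opening at its end, in the units of the state.
- ctrl.get_state(): the state, without advancing time (a new reading comes with each control period).
- ctrl.read_camera(name): name is "scene" or "top" or "wrist"; returns (picture, depth): 384x512x3 uint8, red, green, blue; 384x512 float32, m along the optical axis (not along the pixel's ray), 0 where there is no reading.
- ctrl.camera_info(name): a dict with "camera_matrix" (3x3 intrinsics, pixels), "world_to_cam" (4x4, takes a point from world to camera coordinates). Camera axes: x right, y down, z forward; pixel columns grow to the right and rows downward; lengths in m; the calibration is good to about 2 mm. A picture is of the moment at which its call begins: read the wrist's pose just before it. camera_info takes no time and is no camera call; for the wrist camera it gives the pose at the moment of the call.
- ctrl.sign_off(): hands the job in, once; it reports no verdict.
The state is a dict: "time": time; "qpos": joint angles; "dq": joint speeds; "joint_efforts": joint torques, N m; "eef_pos": TCP position; "tcp_rot": TCP orientation; "contact_force": force on the tool from outside, world axes, zero at the start; "wrist_torque": the same for the moment, N m; "opening": opening from 0.0 (shut) to 1.0 (fully open).
Only numpy, scipy, OpenCV 4.12 (cv2) and the standard library are available. Lean on these libraries where they do the work, as an engineer would, in place of code of your own. Each camera call takes 0.05 s, during which the arm holds its last target.

## Working session

There is one attempt and no reset: what is moved stays moved. The work goes in short steps, Python scripts to look and compute and a tool call to move; the robot and the scene stay as the last step left them, time stands still between calls to the robot, and variables do not carry over. Pictures are saved under pics/ and viewed, and the job is handed in when it is done.

Besides the shell and the picture viewer there is one more tool, called as name(argument=value, ...) on one line, values as JSON. servo_tool: Moves the arm, as the interface text tells. Its arguments: {"type":"object","properties":{"increments":{"type":"string"},"grip_force":{"type":"number"}},"required":["increments"]}

```bash
mkdir -p pics; cat > h.py <<'E'
import numpy as np,cv2
from plant import ctrl
from scipy.spatial.transform import Rotation as R
def snap(n,f):
    i=ctrl.camera_info(n); p,d=ctrl.read_camera(n)
    cv2.imwrite(f'pics/{f}.png',p[:,:,::-1]); np.savez(f'pics/{f}.npz',p=p,d=d,K=i['camera_matrix'],T=i['world_to_cam'])
def load(f): return np.load(f'pics/{f}.npz')
def px2w(f,u,v,depth=None,z=None):
    a=load(f);K,T=a['K'],a['T'];C=np.linalg.inv(T)
    r=np.linalg.inv(K)@[u,v,1.]
    if z is not None:
        rw=C[:3,:3]@r; s=(z-C[2,3])/rw[2]; return C[:3,3]+s*rw
    if depth is None: depth=a['d'][int(round(v)),int(round(u))]
    return C[:3,:3]@(r*depth)+C[:3,3]
def crop(f,x0,y0,x1,y1,k,o):
    a=load(f)['p'][y0:y1,x0:x1,::-1]; cv2.imwrite(f'pics/{o}.png',cv2.resize(a,None,fx=k,fy=k,interpolation=cv2.INTER_CUBIC))
def st():
    s=ctrl.get_state(); np.set_printoptions(precision=4,suppress=True)
    for k in s: print(k,np.array(s[k]))
E
python3 - <<'E'
from h import *
snap('top','top0');snap('scene','sc0');snap('wrist','wr0');st()
for f in('top0','sc0','wr0'):
    a=load(f);print(a['K'],a['T'])
E
```

```text
time 0.15
qpos [ 1.0909  0.287   1.5778  0.      1.2786 -0.15  ]
dq [ 0.0006 -0.0025 -0.003  -0.0004  0.0005 -0.0012]
joint_efforts [  0.0003 -40.6606 -29.3139  -0.0001   0.0041  -0.    ]
eef_pos [0.2184 0.6382 0.2442]
tcp_rot [ 0.1642  0.9864 -0.0008 -0.0003]
contact_force [-0.6997 -0.3527 -0.3456]
wrist_torque [-0.0263 -0.0272 -0.0107]
opening 1.0028263587003894
[[474.4947   0.     259.3343]
 [  0.     474.4947 192.574 ]
 [  0.       0.       1.    ]] [[ 0.0232 -0.9997 -0.0002 -0.0413]
 [-0.9942 -0.023  -0.1053  0.6097]
 [ 0.1053  0.0027 -0.9944  1.0968]
 [ 0.      0.      0.      1.    ]]
[[474.0453   0.     254.1333]
 [  0.     474.0453 195.5703]
 [  0.       0.       1.    ]] [[-0.0423  0.9991  0.0053  0.0322]
 [ 0.7653  0.0358 -0.6427 -0.3811]
 [-0.6423 -0.0231 -0.7661  1.5052]
 [ 0.      0.      0.      1.    ]]
[[277.8594   0.     254.0001]
 [  0.     277.8594 187.0272]
 [  0.       0.       1.    ]] [[ 0.3242  0.946  -0.0024 -0.6744]
 [ 0.8999 -0.3076  0.3091 -0.0404]
 [ 0.2917 -0.1024 -0.951   0.3806]
 [ 0.      0.      0.      1.    ]]
```

View pics/top0.png

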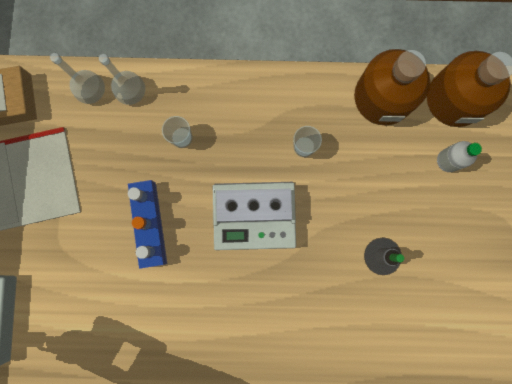

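View pics/sc0.png

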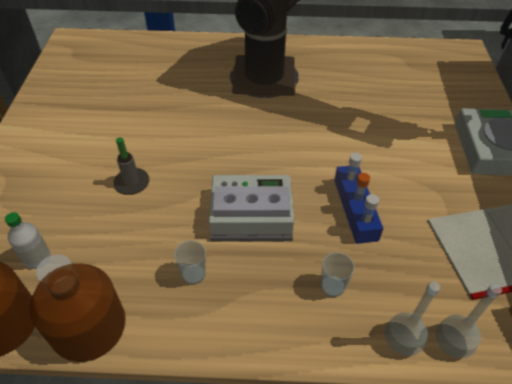

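View pics/wr0.png

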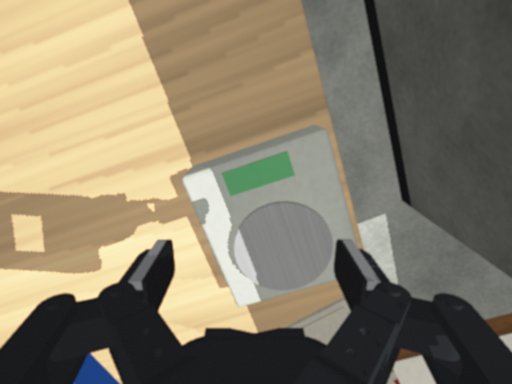

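The top view shows wells near (231,205), (253,205), (275,205), the rod's green handle near (398,258), the orange cap at (138,223) in the rack and beakers at (178,132) and (307,142). Next I enlarge the crops.

```bash
python3 - <<'E'
from h import *
a=load('top0')['p'][...,::-1];b=load('sc0')['p'][...,::-1]
def c(im,x0,y0,w,h,k): return cv2.resize(im[y0:y0+h,x0:x0+w],None,fx=k,fy=k,interpolation=cv2.INTER_CUBIC)
t=np.vstack([np.hstack([c(a,205,175,100,75,4),c(a,355,220,100,75,4)]),np.hstack([c(b,205,165,100,75,4),c(b,100,130,100,75,4)])])
cv2.imwrite('pics/c1.png',t)
t=np.hstack([c(a,110,170,75,110,5),c(b,320,145,75,110,5)])
cv2.imwrite('pics/c2.png',t)
E
```

```text
(no output)
```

View pics/c1.png

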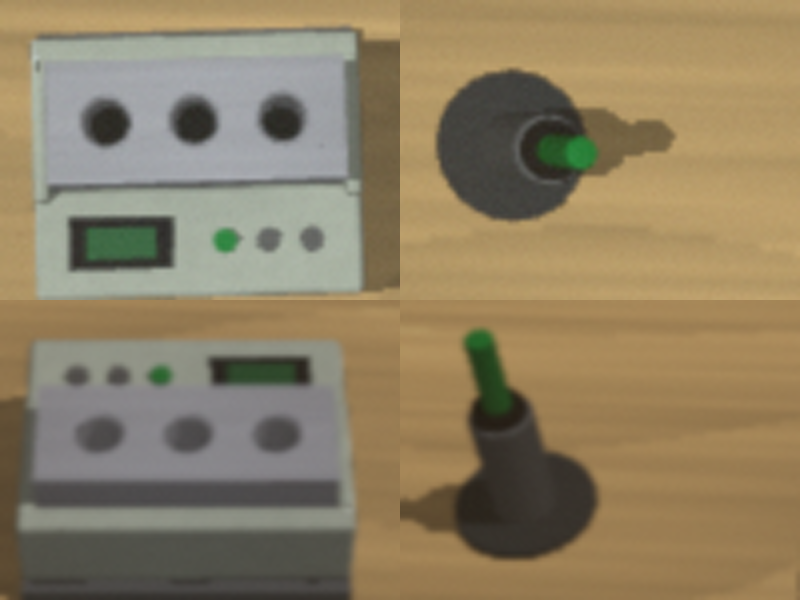

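View pics/c2.png

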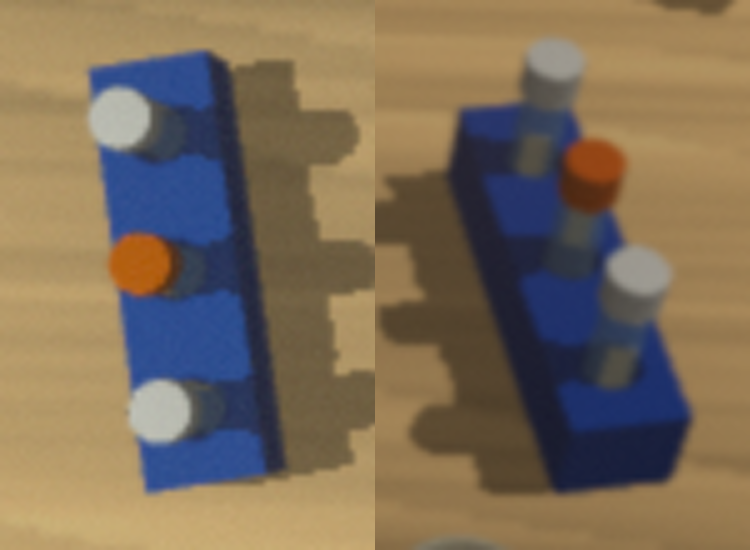

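```bash
cat >> h.py <<'E'
def tri(f1,p1,f2,p2):
    A=[]
    P=[]
    for f in(f1,f2):
        a=load(f);P.append(a['K']@a['T'][:3])
    X=cv2.triangulatePoints(P[0],P[1],np.array(p1,float).reshape(2,1),np.array(p2,float).reshape(2,1))[:,0];X=X[:3]/X[3]
    e=[]
    for Q,p in zip(P,(p1,p2)):
        q=Q@np.r_[X,1];e.append(np.linalg.norm(q[:2]/q[2]-p))
    return X,e
E
python3 - <<'E'
from h import *
np.set_printoptions(precision=4,suppress=True)
f=lambda x0,y0,k,X,Y:(x0+(X+.5)/k-.5,y0+(Y+.5)/k-.5)
tw=[f(205,175,4,*p) for p in((106,122),(193,120),(282,117))]
sw=[f(205,165,4,*p) for p in((277,134),(189,134),(100,133))]
L=[('w%d'%i,a,b,.085) for i,(a,b) in enumerate(zip(tw,sw))]
L+=[('rodtop',f(355,220,4,180,154),f(100,130,4,79,41),.147),('mouth',f(355,220,4,152,150),f(100,130,4,100,113),.085),
('orange',f(110,170,5,140,265),f(320,145,5,220,163),.117),('wA',f(110,170,5,121,119),f(320,145,5,178,62),.117),('wB',f(110,170,5,161,411),f(320,145,5,263,272),.117)]
for n,a,b,z in L: print(n,*tri('top0',a,'sc0',b),px2w('top0',*a,z=z),px2w('sc0',*b,z=z),px2w('top0',*a),px2w('sc0',*b))
E
```

```text
w0 [0.575  0.036  0.0847] [np.float64(0.08359788854398958), np.float64(0.0839918700798641)] [0.5749 0.0358 0.085 ] [0.5752 0.0362 0.085 ] [0.5775 0.0379 0.052 ] [0.5617 0.0366 0.0688]
w1 [ 0.5772 -0.0133  0.0847] [np.float64(0.017920958192413107), np.float64(0.01799787630901734)] [ 0.5772 -0.0133  0.085 ] [ 0.5775 -0.0134  0.085 ] [ 0.5801 -0.0127  0.0493] [ 0.5624 -0.014   0.0667]
w2 [ 0.58   -0.0635  0.0861] [np.float64(0.020656824263246908), np.float64(0.020735547477641197)] [ 0.5801 -0.0636  0.085 ] [ 0.5791 -0.0635  0.085 ] [ 0.5844 -0.0652  0.0323] [ 0.5657 -0.0651  0.0688]
rodtop [ 0.4665 -0.3265  0.1457] [np.float64(0.0957206916185734), np.float64(0.08642745826509694)] [ 0.4665 -0.3259  0.147 ] [ 0.4679 -0.3261  0.147 ] [ 0.4665 -0.3255  0.1484] [ 0.4681 -0.326   0.1473]
mouth [ 0.4667 -0.3273  0.0866] [np.float64(0.3456755370966886), np.float64(0.3179118278733794)] [ 0.4668 -0.3285  0.085 ] [ 0.4653 -0.3271  0.085 ] [ 0.4677 -0.3173  0.1251] [ 0.4725 -0.324   0.0925]
orange [0.5295 0.2373 0.1154] [np.float64(0.07614813137034408), np.float64(0.07419033322863701)] [0.5294 0.237  0.117 ] [0.531  0.2367 0.117 ] [0.5294 0.2368 0.118 ] [0.5315 0.2365 0.1175]
wA [0.5818 0.2053 0.2338] [np.float64(6.101388416258308), np.float64(6.050418957580703)] [0.5933 0.2486 0.117 ] [0.4678 0.2238 0.117 ] [0.5936 0.2493 0.1144] [0.4655 0.2244 0.1148]
wB [ 0.464   0.2792 -0.0407] [np.float64(6.27792660349752), np.float64(5.9915839608285975)] [0.4664 0.2247 0.117 ] [0.5943 0.2486 0.117 ] [0.4663 0.2255 0.114 ] [0.5935 0.2488 0.1161]
```

```bash
cat >> h.py <<'E'
def go(p,yaw=None,tilt0=True):
    "p world target of TCP, yaw of jaw axis deg"
    s=ctrl.get_state(); r=R.from_quat(s['tcp_rot']); Rm=r.as_matrix(); d=Rm.T@(np.array(p)-s['eef_pos'])*100
    y=np.degrees(np.arctan2(Rm[1,1],Rm[0,1]))
    if yaw is None: yaw=y
    c,sn=np.cos(np.radians(yaw)),np.sin(np.radians(yaw))
    Rt=np.array([[sn*-1,c,0],[c,sn,0],[0,0,-1]]).T   # cols x,y,z
    Rt=np.column_stack([np.cross([c,sn,0],[0,0,-1]),[c,sn,0],[0,0,-1]])
    rv=(r.inv()*R.from_matrix(Rt)).as_rotvec()
    print('t',s['time'],'eef',np.round(s['eef_pos'],4),'yaw',round(y,2),'\n rv',np.round(rv,4),'d cm',np.round(d,2),'rows',np.linalg.norm(d)/4.17,np.linalg.norm(rv)/.125,'open',s['opening'],'F',np.round(s['contact_force'],2))
E
python3 - <<'E'
from h import *
np.set_printoptions(precision=4,suppress=True)
a=load('wr0');C=np.linalg.inv(a['T']);s=ctrl.get_state();r=R.from_quat(s['tcp_rot']).as_matrix()
print(r.T@(C[:3,3]-s['eef_pos']), r.T@C[:3,:3])
go([.5,0,.3],90)
E
```

```text
[ 0.0789  0.0006 -0.1285] [[-0.0003 -0.9509 -0.3094]
 [ 1.     -0.0001 -0.0007]
 [ 0.0006 -0.3094  0.9509]]
t 0.15 eef [0.2184 0.6382 0.2442] yaw 71.1 
 rv [-0.0017 -0.0006 -0.3299] d cm [-47.31 -51.27  -5.5 ] rows 16.781862643190163 2.6389240841741457 open 1.0028263587003894 F [-0.7  -0.35 -0.35]
```

servo_tool(increments="0 0 -0.33 -47.3 -51.3 0 8.5;0 0 -0.33 -47.3 -51.3 0 8.5;0 0 -0.33 -47.3 -51.3 0 8.5;0 0 -0.33 -47.3 -51.3 0 8.5;0 0 -0.33 -47.3 -51.3 0 8.5;0 0 -0.33 -47.3 -51.3 0 8.5;0 0 -0.33 -47.3 -51.3 0 8.5;0 0 -0.33 -47.3 -51.3 0 8.5;0 0 -0.33 -47.3 -51.3 0 8.5;0 0 -0.33 -47.3 -51.3 0 8.5", grip_force=40)

```text
time: 0.98
eef_pos: [0.3867, 0.2554, 0.2452]
tcp_rot: [-0.0, 1.0, 0.0, 0.0]
contact_force: [0.9, 0.2, 0.1]
opening: 0.995
```

```bash
python3 -c "
from h import *
go([.5,-.013,.22],90)"
```

```text
t 0.9833 eef [0.3867 0.2554 0.2452] yaw 90.04 
 rv [0.     0.0002 0.0007] d cm [-11.31 -26.85   2.52] rows 7.013535894220992 0.005872783123965787 open 0.9948279494736081 F [0.89 0.16 0.05]
```

servo_tool(increments="0 0 0 -11.3 -26.8 2.5 8.5;0 0 0 -11.3 -26.8 2.5 8.5;0 0 0 -11.3 -26.8 2.5 8.5;0 0 0 -11.3 -26.8 2.5 8.5;0 0 0 -11.3 -26.8 2.5 8.5;0 0 0 -11.3 -26.8 2.5 8.5;0 0 0 -11.3 -26.8 2.5 8.5;0 0 0 -11.3 -26.8 2.5 8.5;0 0 0 -11.3 -26.8 2.5 8.5;0 0 0 -11.3 -26.8 2.5 8.5")

```text
time: 1.82
eef_pos: [0.4992, -0.0106, 0.2199]
tcp_rot: [0.0, 1.0, 0.0, -0.001]
contact_force: [-0.4, -0.6, 0.9]
opening: 0.996
```

```bash
python3 -c "
from h import *
go([.5,-.013,.22],90)
snap('wrist','wr1')
go([.5,-.013,.22],90)"
```

```text
t 1.8167 eef [ 0.4992 -0.0106  0.2199] yaw 89.96 
 rv [ 0.0007 -0.0012 -0.0006] d cm [-0.08 -0.24 -0.01] rows 0.060586681257721556 0.011959311036425838 open 0.9958196711022409 F [-0.35 -0.56  0.9 ]
t 1.8667 eef [ 0.4992 -0.0099  0.22  ] yaw 90.05 
 rv [ 0.0005 -0.0008  0.0008] d cm [-0.08 -0.31  0.  ] rows 0.07615889277475141 0.009635277023859527 open 0.996979775875375 F [0.21 0.9  0.26]
```

View pics/wr1.png

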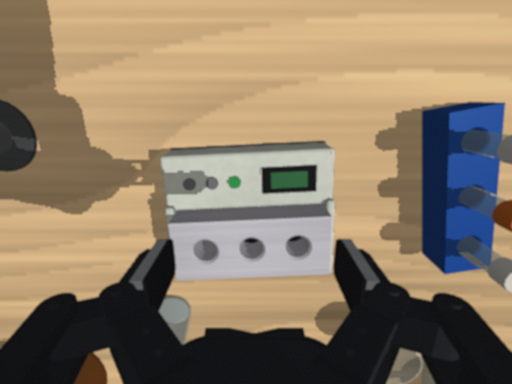

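```bash
python3 -c "
from h import *
crop('wr1',160,195,345,285,4,'c3')"
```

```text
(no output)
```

View pics/c3.png

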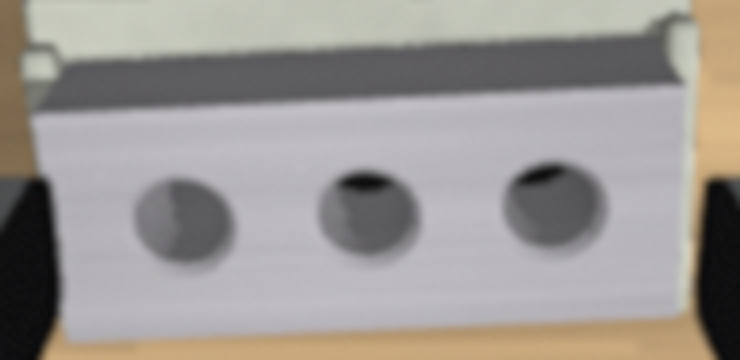

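```bash
python3 -c "
from h import *
np.set_printoptions(precision=4,suppress=True)
f=lambda X,Y:(160+(X+.5)/4-.5,195+(Y+.5)/4-.5)
for p in((185,224),(370,216),(554,208)): print(px2w('wr1',*f(*p),z=.085))
f=lambda x0,y0,k,X,Y:(x0+(X+.5)/k-.5,y0+(Y+.5)/k-.5)
for t,w in (((106,122),(554,208)),((193,120),(370,216)),((282,117),(185,224))): print(tri('top0',f(205,175,4,*t),'wr1',f(160,195,4,*w)))
go([.3667,-.3265,.22],90)
"
```

```text
[ 0.5781 -0.0621  0.085 ]
[ 0.5757 -0.0122  0.085 ]
[0.5734 0.0371 0.085 ]
(array([0.575 , 0.0364, 0.0826]), [np.float64(0.17943629446543105), np.float64(1.0912511865587486)])
(array([ 0.5775, -0.013 ,  0.082 ]), [np.float64(0.11178929877448834), np.float64(0.6800710950285018)])
(array([ 0.5805, -0.0635,  0.0806]), [np.float64(0.09224045989651722), np.float64(0.5555007362231619)])
t 1.8667 eef [ 0.4992 -0.0099  0.22  ] yaw 90.05 
 rv [ 0.0005 -0.0008  0.0008] d cm [ 13.27 -31.65  -0.  ] rows 8.229293224333336 0.009635277023859527 open 0.996979775875375 F [0.21 0.9  0.26]
```

servo_tool(increments="0 0 0 3.3 -31.6 2 8.5;0 0 0 3.3 -31.6 2 8.5;0 0 0 3.3 -31.6 2 8.5;0 0 0 3.3 -31.6 2 8.5;0 0 0 3.3 -31.6 2 8.5;0 0 0 3.3 -31.6 2 8.5;0 0 0 3.3 -31.6 2 8.5;0 0 0 3.3 -31.6 2 8.5;0 0 0 3.3 -31.6 2 8.5;0 0 0 3.3 -31.6 2 8.5")

```text
time: 2.7
eef_pos: [0.4669, -0.3262, 0.2002]
tcp_rot: [0.0, 1.0, 0.0, -0.0]
contact_force: [1.2, -0.1, 0.4]
opening: 0.996
```

```bash
python3 -c "
from h import *
snap('wrist','wr2')
go([.467,-.3265,.117],90)
"
```

```text
t 2.75 eef [ 0.467  -0.3252  0.2002] yaw 90.08 
 rv [ 0.001  -0.0003  0.0014] d cm [ 0.   -0.14  8.32] rows 1.9953555405874626 0.013764489413263001 open 0.9964216973069352 F [ 0.19  0.64 -0.04]
```

View pics/wr2.png

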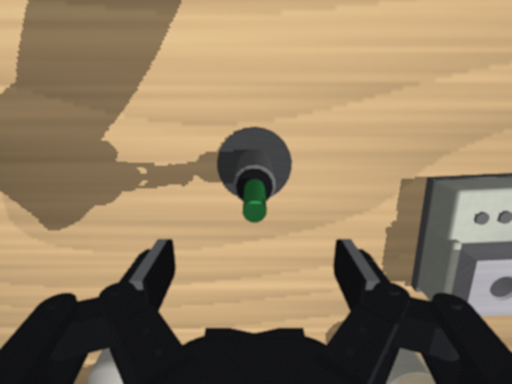

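```bash
python3 -c "
from h import *
np.set_printoptions(precision=4,suppress=True)
crop('wr2',210,120,300,230,5,'c4')
for v in(210,214,218): print(px2w('wr2',254.5,v),px2w('wr2',254.5,v,z=.147))
"
```

```text
[ 0.4643 -0.3254  0.1472] [ 0.4644 -0.3254  0.147 ]
[ 0.4674 -0.3254  0.1472] [ 0.4675 -0.3254  0.147 ]
[ 0.4708 -0.3254  0.1465] [ 0.4706 -0.3254  0.147 ]
```

View pics/c4.png

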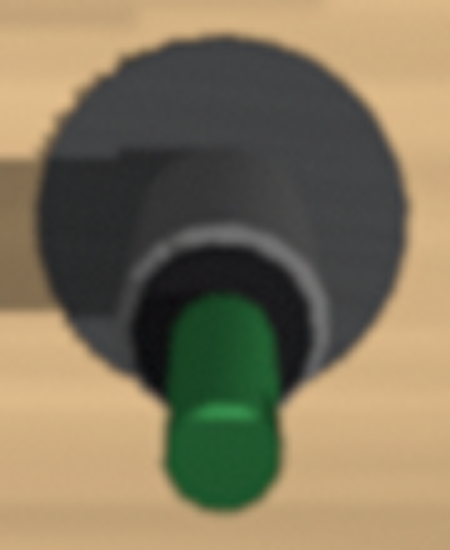

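servo_tool(increments="0 0 0 0.1 -0.1 4 8.5;0 0 0 0.1 -0.1 7 8.5;0 0 0 0.1 -0.1 8.3 8.5;0 0 0 0.1 -0.1 8.3 8.5;0 0 0 0.1 -0.1 8.3 1.5;0 0 0 0.1 -0.1 8.3 1.5;0 0 0 0.1 -0.1 8.3 1.5;0 0 0 0.1 -0.1 8.3 1.5;0 0 0 0.1 -0.1 8.3 1.5;0 0 0 0.1 -0.1 8.3 1.5", grip_force=50)

```text
time: 3.58
eef_pos: [0.4662, -0.3281, 0.1185]
tcp_rot: [-0.0, 1.0, -0.001, 0.001]
contact_force: [-0.1, 1.2, 2.6]
opening: 0.2
```

```bash
python3 -c "
from h import *
np.set_printoptions(precision=4,suppress=True)
print(px2w('wr2',254.3,184.6,z=.085),px2w('wr2',254.3,184.6,z=.091))
snap('wrist','wr3')
go([.466,-.326,.117],90)
"
```

```text
[ 0.4651 -0.3254  0.085 ] [ 0.4632 -0.3254  0.091 ]
t 3.6333 eef [ 0.4662 -0.3281  0.1186] yaw 90.0 
 rv [-0.001   0.0013 -0.    ] d cm [0.02 0.21 0.16] rows 0.06210396018884677 0.013450498056291314 open 0.19416563032745632 F [0.23 1.63 3.26]
```

View pics/wr3.png

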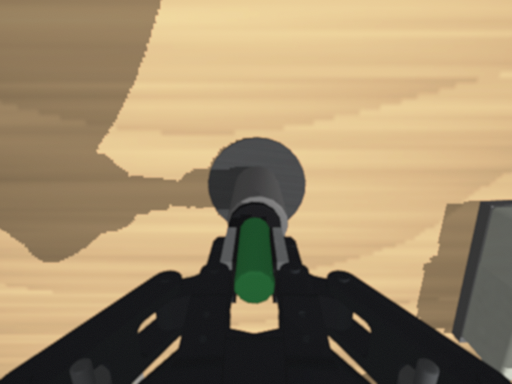

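servo_tool(increments="0 0 0 0 0.1 -2 1.5;0 0 0 0 0.1 -4 1.5;0 0 0 0 0.1 -7 1.5;0 0 0 0 0.1 -10 1.5;0 0 0 0 0.1 -12 1.5;0 0 0 0 0.1 -13 1.5;0 0 0 0 0.1 -13 1.5;0 0 0 0 0.1 -13 1.5;0 0 0 0 0.1 -13 1.5")

```text
time: 4.38
eef_pos: [0.4649, -0.3259, 0.2449]
tcp_rot: [-0.0, 1.0, 0.001, -0.001]
contact_force: [-0.6, -0.3, -1.0]
opening: 0.194
```

```bash
python3 -c "
from h import *
snap('scene','sc1')
snap('wrist','wr4')
go([.579,-.063,.248],90)
crop('sc1',80,80,180,200,5,'c5')
"
```

```text
t 4.4833 eef [ 0.4649 -0.3259  0.2448] yaw 90.01 
 rv [ 0.0031 -0.0031  0.0001] d cm [-11.41  26.29  -0.28] rows 6.873975336858135 0.034989669453169975 open 0.19636399445386732 F [-0.36 -0.06 -1.1 ]
```

View pics/c5.png

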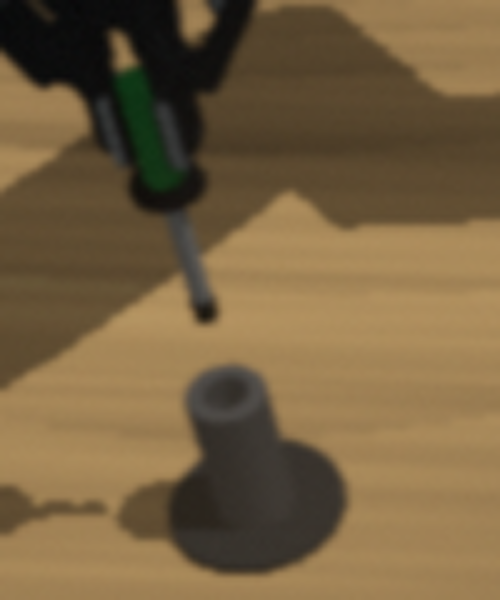

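View pics/wr4.png

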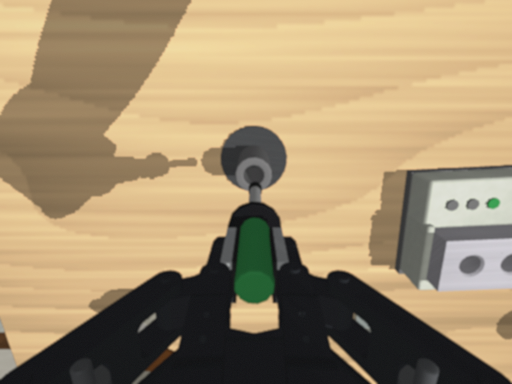

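servo_tool(increments="0 0 0 -0.9 2.1 0 1.5;0 0 0 -2.3 5.3 0 1.5;0 0 0 -3.9 8.9 0 1.5;0 0 0 -5.5 12.6 0 1.5;0 0 0 -7.1 16.3 0 1.5;0 0 0 -8.7 20 0 1.5;0 0 0 -10 23.1 0 1.5;0 0 0 -11.1 25.5 0 1.5;0 0 0 -11.4 26.3 0 1.5;0 0 0 -11.4 26.3 0 1.5")

```text
time: 5.32
eef_pos: [0.5796, -0.0616, 0.2458]
tcp_rot: [-0.002, 1.0, 0.0, -0.001]
contact_force: [-1.2, -1.0, 0.4]
opening: 0.195
```

```bash
python3 -c "
from h import *
np.set_printoptions(precision=4,suppress=True)
print('mouth',tri('sc1',(124.6,158.6),'wr4',(254,173)),px2w('sc1',124.6,158.6,z=.085),px2w('wr4',254,173,z=.085))
print('foot',px2w('sc1',120.4,142,z=.12),px2w('sc1',120.4,142,z=.13),px2w('sc1',120.4,142))
snap('wrist','wr5')
snap('scene','sc2')
go([.579,-.063,.248],90)
crop('sc2',200,120,300,220,6,'c6')
"
```

```text
mouth (array([ 0.465 , -0.327 ,  0.0824]), [np.float64(0.3041266650053401), np.float64(2.0483861586318572)]) [ 0.4677 -0.3267  0.085 ] [ 0.4636 -0.325   0.085 ]
foot [ 0.4469 -0.3341  0.12  ] [ 0.4572 -0.3297  0.13  ] [ 0.4693 -0.3245  0.1417]
t 5.4167 eef [ 0.5791 -0.064   0.2462] yaw 90.04 
 rv [-0.0003 -0.0021  0.0006] d cm [ 0.01  0.1  -0.18] rows 0.04907017384697253 0.01767637046121157 open 0.1947901747425447 F [ 0.77 -0.03 -1.42]
```

View pics/c6.png

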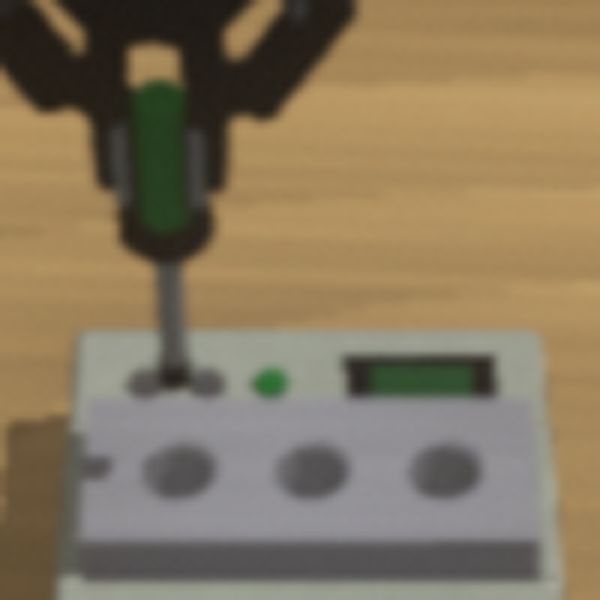

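View pics/wr5.png

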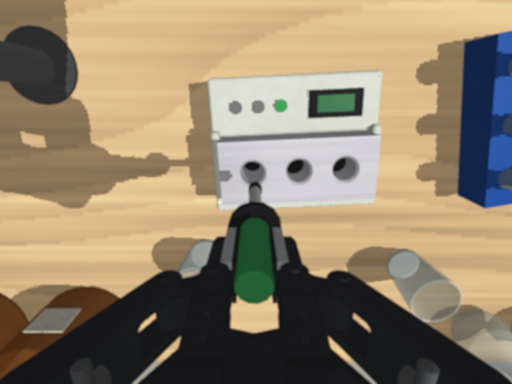

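servo_tool(increments="0 0 0 0 0 1.5 1.5;0 0 0 0 0 3.5 1.5;0 0 0 0 0 5.5 1.5;0 0 0 0 0 6.5 1.5;0 0 0 0 0 7.2 1.5;0 0 0 0 0 7.6 1.5;0 0 0 0 0 7.7 1.5;0 0 0 0 0 7.7 1.5")

```text
time: 6.08
eef_pos: [0.58, -0.0641, 0.171]
tcp_rot: [0.0, 1.0, -0.0, 0.0]
contact_force: [-0.5, -0.3, -1.0]
opening: 0.198
```

servo_tool(increments="0 0 0 0 0 0.3 1.5;0 0 0 0 0 0.6 1.5;0 0 0 0 0 0.9 1.5;0 0 0 0 0 1.2 1.5;0 0 0 0 0 1.2 1.5")

```text
time: 6.5
eef_pos: [0.5792, -0.0634, 0.1575]
tcp_rot: [-0.0, 1.0, 0.0, -0.001]
contact_force: [0.3, 0.7, -1.2]
opening: 0.197
```

servo_tool(increments="0 0 0 0 0 0.3 1.5;0 0 0 0 0 0.6 1.5;0 0 0 0 0 0.8 1.5;0 0 0 0 0 0.8 1.5")

```text
time: 6.83
eef_pos: [0.5792, -0.0635, 0.1496]
tcp_rot: [-0.0, 1.0, 0.0, -0.001]
contact_force: [-0.3, -0.2, -1.2]
opening: 0.196
```

servo_tool(increments="0 0 0 0 0 0.2 1.5;0 0 0 0 0 0.4 1.5;0 0 0 0 0 0.6 1.5;0 0 0 0 0 0.6 1.5")

```text
time: 7.17
eef_pos: [0.5794, -0.0635, 0.1438]
tcp_rot: [-0.0, 1.0, 0.0, -0.0]
contact_force: [0.4, -0.5, -2.3]
opening: 0.196
```

servo_tool(increments="0 0 0 0 0 0.2 1.5;0 0 0 0 0 0.4 1.5;0 0 0 0 0 0.4 1.5")

```text
time: 7.42
eef_pos: [0.5805, -0.0638, 0.1425]
tcp_rot: [-0.0, 1.0, -0.0, 0.001]
contact_force: [-1.9, -0.1, 5.7]
opening: 0.197
```

The foot passed the 34 mm plug level freely and touched down about 54 mm below the mouth (TCP 0.1425, 5.7 N). So the well at y ≈ -0.063 is clear. I lift out and go back to the stand.

servo_tool(increments="0 0 0 0 0 0 1.5;0 0 0 0 0 -1 1.5;0 0 0 0 0 -3 1.5;0 0 0 0 0 -5.5 1.5;0 0 0 0 0 -8 1.5;0 0 0 0 0 -10 1.5;0 0 0 0 0 -10.8 1.5;0 0 0 0 0 -10.8 1.5;0 0 0 0 0 -10.8 1.5")

```text
time: 8.17
eef_pos: [0.5794, -0.0636, 0.248]
tcp_rot: [-0.0, 1.0, 0.0, -0.0]
contact_force: [0.2, 0.1, -0.8]
opening: 0.201
```

```bash
python3 -c "
from h import *
go([.466,-.326,.248],90)
"
```

```text
t 8.1667 eef [ 0.5794 -0.0636  0.248 ] yaw 90.01 
 rv [ 0.     -0.0001  0.0002] d cm [ 11.35 -26.24  -0.  ] rows 6.856189965270808 0.001971538921961965 open 0.2007509005359942 F [ 0.19  0.14 -0.82]
```

servo_tool(increments="0 0 0 0.9 -2.1 0 1.5;0 0 0 2.3 -5.3 0 1.5;0 0 0 3.9 -8.9 0 1.5;0 0 0 5.5 -12.6 0 1.5;0 0 0 7.1 -16.3 0 1.5;0 0 0 8.7 -20 0 1.5;0 0 0 10 -23.1 0 1.5;0 0 0 11.1 -25.5 0 1.5;0 0 0 11.4 -26.2 0 1.5;0 0 0 11.4 -26.2 0 1.5")

```text
time: 9.0
eef_pos: [0.4641, -0.3267, 0.246]
tcp_rot: [0.002, 1.0, 0.001, -0.001]
contact_force: [-0.2, 0.1, -0.8]
opening: 0.19
```

```bash
python3 -c "
from h import *
snap('top','top1');snap('scene','sc3');snap('wrist','wr6')
go([.466,-.326,.248],90)
a=load('top1')['p'][220:300,350:450,::-1];b=load('sc3')['p'][80:180,80:180,::-1];c=load('wr6')['p'][130:230,205:305,::-1]
q=lambda a:cv2.resize(a,None,fx=4,fy=4,interpolation=cv2.INTER_CUBIC)
cv2.imwrite('pics/c7.png',np.hstack([q(b),q(c)]))
"
```

```text
t 9.15 eef [ 0.4659 -0.3243  0.2471] yaw 90.06 
 rv [ 0.0021 -0.0012  0.0011] d cm [-0.01 -0.17 -0.09] rows 0.047221501329846004 0.021335212950560005 open 0.1981225295549709 F [-0.09  0.03 -0.6 ]
```

View pics/c7.png

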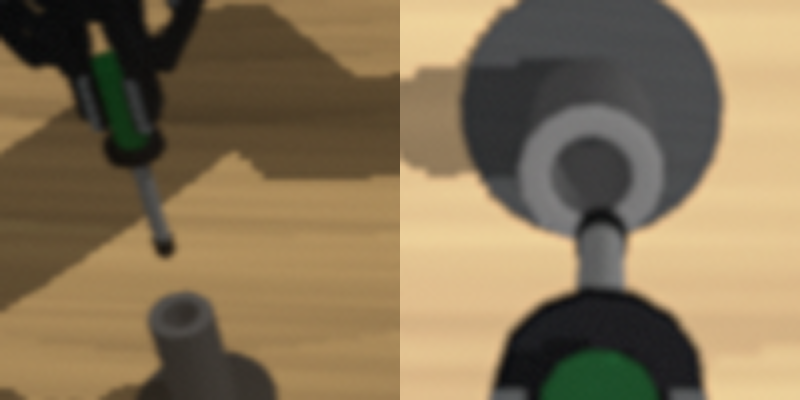

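```bash
python3 -c "
from h import *
np.set_printoptions(precision=4,suppress=True)
print('mouth',tri('sc3',(125.1,158.4),'wr6',(252.4,172.4)),px2w('sc3',125.1,158.4,z=.085),px2w('wr6',252.4,172.4,z=.085))
for v in (182,183,184,185):print('foot',px2w('wr6',255.1,v,z=.1355),px2w('wr6',255.1,v))
for z in (.1355,.14):print(px2w('sc3',120.6,142.1,z=z))
"
```

```text
mouth (array([ 0.4651, -0.3262,  0.0831]), [np.float64(0.09210692778355131), np.float64(0.6174638211895552)]) [ 0.467  -0.3256  0.085 ] [ 0.4643 -0.3255  0.085 ]
foot [ 0.4598 -0.323   0.1355] [ 0.459  -0.323   0.1381]
foot [ 0.4608 -0.323   0.1355] [ 0.4595 -0.323   0.1398]
foot [ 0.4617 -0.323   0.1355] [ 0.4592 -0.323   0.1435]
foot [ 0.4627 -0.323   0.1355] [ 0.4595 -0.323   0.1456]
[ 0.4632 -0.3267  0.1355]
[ 0.4679 -0.3247  0.14  ]
```

servo_tool(increments="0 0 0 0 -0.1 1.5 1.5;0 0 0 0 -0.1 3 1.5;0 0 0 0 -0.1 4.2 1.5;0 0 0 0 -0.1 5 1.5;0 0 0 0 -0.1 5.8 1.5;0 0 0 0 -0.1 6.5 1.5;0 0 0 0 -0.1 6.5 1.5")

```text
time: 9.73
eef_pos: [0.4653, -0.3258, 0.1816]
tcp_rot: [-0.0, 1.0, 0.001, -0.001]
contact_force: [-0.4, 0.6, -1.4]
opening: 0.197
```

servo_tool(increments="0 0 0 0 0 1 1.5;0 0 0 0 0 2 1.5;0 0 0 0 0 3 1.5;0 0 0 0 0 4 1.5;0 0 0 0 0 5 1.5;0 0 0 0 0 5.6 1.5;0 0 0 0 0 5.9 1.5;0 0 0 0 0 5.9 1.5")

```text
time: 10.4
eef_pos: [0.4653, -0.3263, 0.1231]
tcp_rot: [-0.0, 1.0, 0.001, -0.001]
contact_force: [0.2, 0.2, -1.5]
opening: 0.196
```

servo_tool(increments="0 0 0 0 0 0.2 1.5;0 0 0 0 0 0.4 1.5;0 0 0 0 0 0.45 1.5;0 0 0 0 0 0.45 1.5")

```text
time: 10.73
eef_pos: [0.4658, -0.3268, 0.1201]
tcp_rot: [-0.0, 1.0, -0.0, 0.0]
contact_force: [0.4, -0.8, -0.5]
opening: 0.196
```

```bash
python3 -c "
from h import *
snap('scene','sc4');snap('wrist','wr7')
go([.466,-.326,.118],90)
b=load('sc4')['p'][90:190,80:180,::-1];c=load('wr7')['p'][150:310,180:340,::-1]
q=lambda a,k:cv2.resize(a,None,fx=k,fy=k,interpolation=cv2.INTER_CUBIC)
cv2.imwrite('pics/c8.png',np.hstack([q(b,4),q(c,2.5)]))
"
```

```text
t 10.8333 eef [ 0.4658 -0.3268  0.1201] yaw 90.01 
 rv [-0.0004  0.0004  0.0003] d cm [-0.02  0.08  0.21] rows 0.05488697453994088 0.0053002311062741135 open 0.1935476678103453 F [-0.22 -0.34 -1.93]
```

View pics/c8.png

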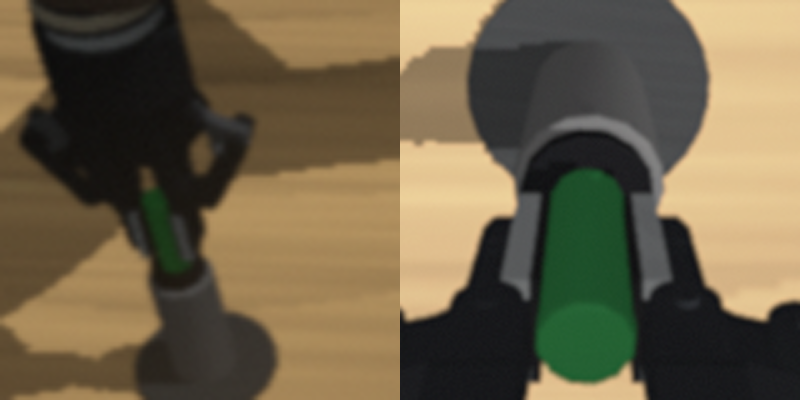

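servo_tool(increments="0 0 0 0 0 0.1 1.5;0 0 0 0 0 0.1 1.5;0 0 0 0 0 0.1 5;0 0 0 0 0 0.1 8.5;0 0 0 0 0 0.1 8.5;0 0 0 0 0 0.1 8.5;0 0 0 0 0 0.1 8.5")

```text
time: 11.42
eef_pos: [0.4658, -0.3267, 0.119]
tcp_rot: [-0.0, 1.0, -0.0, 0.0]
contact_force: [-0.4, 0.6, 0.2]
opening: 0.89
```

servo_tool(increments="0 0 0 0 0 -1.5 8.5;0 0 0 0 0 -4 8.5;0 0 0 0 0 -7 8.5;0 0 0 0 0 -10 8.5;0 0 0 0 0 -10 8.5")

```text
time: 11.83
eef_pos: [0.4684, -0.3292, 0.2267]
tcp_rot: [-0.0, 1.0, -0.005, 0.005]
contact_force: [0.8, -0.9, 0.0]
opening: 0.998
```

```bash
python3 -c "
from h import *
np.set_printoptions(precision=4,suppress=True)
snap('scene','sc5')
go([.53,.237,.22],100.7)
b=load('sc5')['p'][100:200,80:180,::-1];c=load('top0')['p'][:1,:1]
q=lambda a,k:cv2.resize(a,None,fx=k,fy=k,interpolation=cv2.INTER_CUBIC)
cv2.imwrite('pics/c9.png',q(b,4))
"
```

```text
t 11.8833 eef [ 0.4675 -0.3284  0.2237] yaw 90.02 
 rv [-0.0071  0.0058 -0.1865] d cm [-6.27 56.54  0.04] rows 13.641478480527097 1.493493369660333 open 0.9977533265998025 F [-0.63 -0.25 -0.9 ]
```

View pics/c9.png

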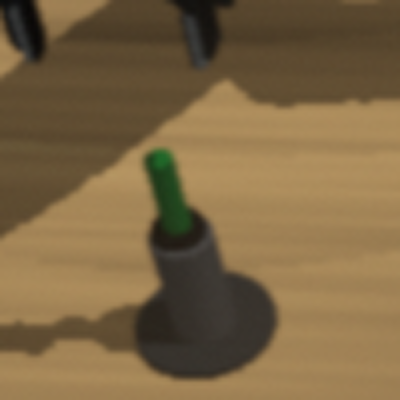

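servo_tool(increments="0 0 -0.05 -1 4 0 8.5;0 0 -0.1 -1.5 8 0 8.5;0 0 -0.15 -2 12 0 8.5;0 0 -0.187 -2.5 16 0 8.5;0 0 -0.187 -3 20 0 8.5;0 0 -0.187 -3.5 24 0 8.5;0 0 -0.187 -4 28 0 8.5;0 0 -0.187 -4.5 32 0 8.5;0 0 -0.187 -5 36 0 8.5;0 0 -0.187 -5.5 40 0 8.5")

```text
time: 12.72
eef_pos: [0.5198, 0.0754, 0.2175]
tcp_rot: [-0.093, 0.996, 0.0, -0.001]
contact_force: [0.9, 0.0, -0.2]
opening: 0.994
```

```bash
python3 -c "
from h import *
go([.53,.237,.2],100.7)"
```

```text
t 12.7167 eef [0.5198 0.0754 0.2175] yaw 100.72 
 rv [ 0.0004 -0.0018  0.0004] d cm [-4.02 15.69  1.75] rows 3.9061251068231497 0.015012006060289526 open 0.9942095732036501 F [ 0.9   0.04 -0.19]
```

servo_tool(increments="0 0 0 -1 4 0.5 8.5;0 0 0 -2 8 1 8.5;0 0 0 -3 12 1.5 8.5;0 0 0 -4 15.5 1.5 8.5;0 0 0 -4 15.7 1.5 8.5;0 0 0 -4 15.7 1.5 8.5;0 0 0 -4 15.7 1.5 8.5")

```text
time: 13.3
eef_pos: [0.53, 0.2348, 0.2025]
tcp_rot: [-0.094, 0.996, -0.0, -0.001]
contact_force: [-0.4, -0.4, -0.2]
opening: 0.993
```

```bash
python3 -c "
from h import *
snap('wrist','wr8');st()
a=load('wr8')['p'][100:300,130:370,::-1]
cv2.imwrite('pics/c10.png',cv2.resize(a,None,fx=3,fy=3,interpolation=cv2.INTER_CUBIC))
"
```

```text
time 13.35
qpos [ 0.2411  0.1178  1.8533 -0.0005  1.1722 -1.5162]
dq [-0.0202 -0.0117  0.0002  0.0019 -0.0003  0.0009]
joint_efforts [  0.6659 -32.5553 -28.0871   0.0224   0.0006  -0.0006]
eef_pos [0.5303 0.2342 0.2029]
tcp_rot [-0.0932  0.9956 -0.0003 -0.0008]
contact_force [ 0.5019 -0.618  -0.4069]
wrist_torque [-0.0092  0.0359  0.012 ]
opening 0.9949369066078035
```

View pics/c10.png

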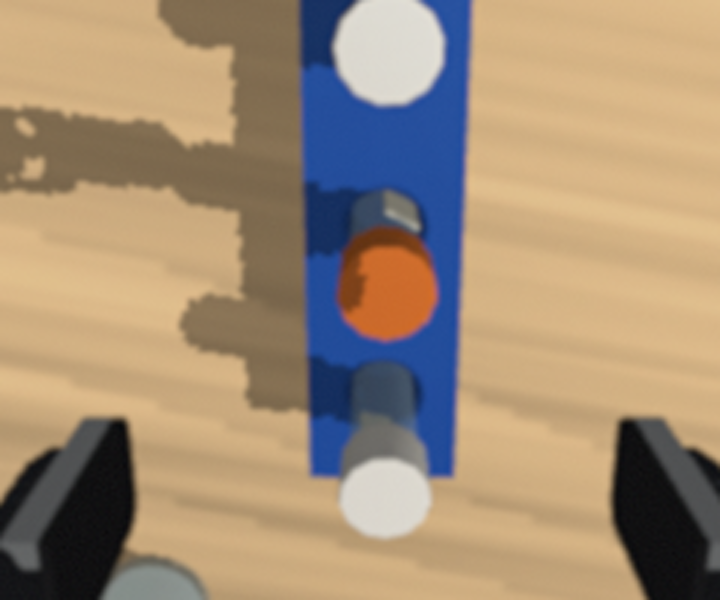

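```bash
python3 -c "
from h import *
np.set_printoptions(precision=4,suppress=True)
p=(259,197)
print(px2w('wr8',*p),px2w('wr8',*p,z=.117),tri('top0',(110+140.5/5-.5,170+265.5/5-.5),'wr8',p))
go([.5295,.2365,.103],100.7)"
```

```text
[0.5287 0.2389 0.1171] [0.5287 0.2389 0.117 ] (array([0.5298, 0.2385, 0.1126]), [np.float64(0.1466262166072879), np.float64(1.1397603765212085)])
t 13.35 eef [0.5303 0.2342 0.2029] yaw 100.69 
 rv [-0.0005 -0.0017 -0.0001] d cm [0.02 0.25 9.99] rows 2.396131506921957 0.014044885696250892 open 0.9949369066078035 F [ 0.5  -0.62 -0.41]
```

servo_tool(increments="0 0 0 0 0.4 3 8.5;0 0 0 0 0.4 6 8.5;0 0 0 0 0.4 8.5 8.5;0 0 0 0 0.4 10 8.5;0 0 0 0 0.4 10 8.5;0 0 0 0 0.4 10 6;0 0 0 0 0.4 10 2.5;0 0 0 0 0.4 10 2.5;0 0 0 0 0.4 10 2.5;0 0 0 0 0.4 10 2.5", grip_force=40)

```text
time: 14.18
eef_pos: [0.5309, 0.2391, 0.1055]
tcp_rot: [-0.093, 0.996, 0.0, 0.001]
contact_force: [-0.1, -0.0, 3.4]
opening: 0.317
```

servo_tool(increments="0 0 0 0 0 0 2.5;0 0 0 0 0 0 2.5;0 0 0 0 0 0 2.5")

```text
time: 14.43
eef_pos: [0.5311, 0.2392, 0.1055]
tcp_rot: [-0.094, 0.996, 0.0, 0.001]
contact_force: [-0.3, -0.7, 5.0]
opening: 0.312
```

```bash
python3 -c "
from h import *
snap('wrist','wr9');go([.5295,.2365,.103],100.7)
"
```

```text
t 14.4833 eef [0.5311 0.2392 0.1055] yaw 100.74 
 rv [-0.0002  0.003   0.0008] d cm [ 0.21 -0.24  0.25] rows 0.09708770187970027 0.02457206620849149 open 0.31761611479740903 F [-0.4  -0.57  5.89]
```

View pics/wr9.png

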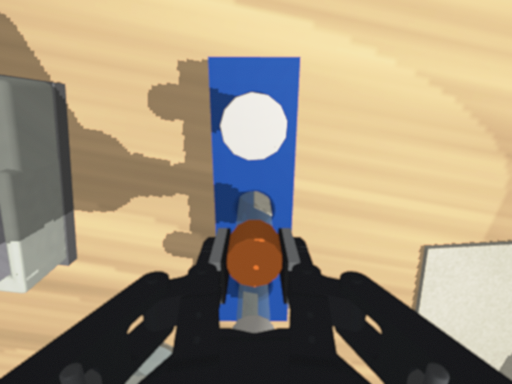

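servo_tool(increments="0 0 0 0 0 -1 2.5;0 0 0 0 0 -2.5 2.5;0 0 0 0 0 -4.5 2.5;0 0 0 0 0 -7 2.5;0 0 0 0 0 -9.5 2.5;0 0 0 0 0 -12 2.5;0 0 0 0 0 -13.5 2.5;0 0 0 0 0 -14 2.5;0 0 0 0 0 -14 2.5")

```text
time: 15.23
eef_pos: [0.5304, 0.2393, 0.2454]
tcp_rot: [-0.094, 0.996, 0.0, 0.001]
contact_force: [-0.1, 0.7, -0.7]
opening: 0.312
```

```bash
python3 -c "
from h import *
snap('wrist','wr10');snap('scene','sc6');go([.579,-.063,.245],90)
b=load('sc6')['p'][90:240,310:410,::-1];c=load('wr10')['p'][170:320,180:330,::-1]
q=lambda a,k:cv2.resize(a,None,fx=k,fy=k,interpolation=cv2.INTER_CUBIC)
cv2.imwrite('pics/c11.png',np.hstack([q(b,3),q(c,3)]))
"
```

```text
t 15.3333 eef [0.5291 0.2389 0.2423] yaw 100.73 
 rv [-0.0003 -0.0025  0.1873] d cm [  0.72 -30.59  -0.26] rows 7.3374573059267005 1.4982637641726229 open 0.31371607250716055 F [-0.2   0.96 -1.94]
```

View pics/c11.png

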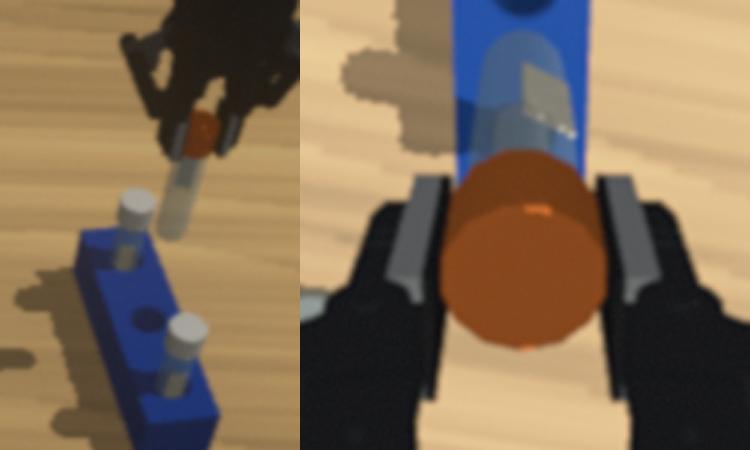

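```bash
python3 -c "
from h import *
np.set_printoptions(precision=4,suppress=True)
M=np.array([[-0.0003,-0.9509,-0.3094],[1,-.0001,-.0007],[.0006,-.3094,.9509]]);o=np.array([.0789,.0006,-.1285])
K=load('wr10')['K'];d=load('wr10')['d']
def ray(u,v): return M@np.linalg.inv(K)@[u,v,1]
def at(u,v,z): r=ray(u,v);return o+r*(z-o[2])/r[2]
print('cap ctr',at(254,261,-.0117), 'd',o+ray(254,261)*d[261,254])
for v in (237.5,285.7): print('cap top edges',at(254,v,-.0117),o+ray(254,v)*d[int(v),254])
print('bottom far edge',at(254,180.5,.1003),at(254,180.5,.097))
# column depth profile
for v in range(228,292,4): print(v,np.round(o+ray(254,v)*d[v,254],4))
"
```

```text
cap ctr [ 0.0032  0.0005 -0.0117] d [ 0.0029  0.0005 -0.0112]
cap top edges [ 0.016   0.0005 -0.0117] [ 0.0148  0.0005 -0.0095]
cap top edges [-0.011   0.0005 -0.0117] [-0.0112  0.0005 -0.0114]
bottom far edge [0.0104 0.0004 0.1003] [0.0113 0.0004 0.097 ]
228 [0.0146 0.0005 0.0009]
232 [ 0.0155  0.0005 -0.0053]
236 [ 0.0152  0.0005 -0.0088]
240 [ 0.0141  0.0005 -0.0107]
244 [ 0.0129  0.0005 -0.0124]
248 [ 0.0101  0.0005 -0.0112]
252 [ 0.0078  0.0005 -0.0111]
256 [ 0.0057  0.0005 -0.0111]
260 [ 0.003   0.0005 -0.0105]
264 [ 0.0013  0.0005 -0.0113]
268 [-0.0009  0.0005 -0.0114]
272 [-0.0035  0.0005 -0.011 ]
276 [-0.006   0.0005 -0.0106]
280 [-0.0078  0.0005 -0.0114]
284 [-0.0103  0.0005 -0.0112]
288 [-0.2128  0.0003  0.245 ]
```

```bash
python3 -c "
from h import *
go([.581,-.063,.225],90)"
```

```text
t 15.3333 eef [0.5291 0.2389 0.2423] yaw 100.73 
 rv [-0.0003 -0.0025  0.1873] d cm [  0.52 -30.62   1.74] rows 7.356901725717316 1.4982637641726229 open 0.31371607250716055 F [-0.2   0.96 -1.94]
```

servo_tool(increments="0 0 0.03 0 -2 0 2.5;0 0 0.06 0.1 -5 0 2.5;0 0 0.09 0.1 -9 0 2.5;0 0 0.12 0.2 -13 0 2.5;0 0 0.15 0.3 -17 0 2.5;0 0 0.187 0.3 -21 0 2.5;0 0 0.187 0.4 -25 0 2.5;0 0 0.187 0.5 -28.5 0.3 2.5;0 0 0.187 0.5 -30.2 0.6 2.5;0 0 0.187 0.5 -30.6 0.8 2.5")

```text
time: 16.17
eef_pos: [0.5812, -0.0657, 0.233]
tcp_rot: [0.002, 1.0, 0.0, -0.002]
contact_force: [-0.1, 0.6, -0.8]
opening: 0.312
```

servo_tool(increments="0 0 0 0 0 0.5 2.5;0 0 0 0 0 1 2.5;0 0 0 0 0 1 2.5;0 0 0 0 0 1 2.5")

```text
time: 16.5
eef_pos: [0.5813, -0.061, 0.2247]
tcp_rot: [-0.001, 1.0, 0.0, -0.001]
contact_force: [1.5, -0.5, -1.2]
opening: 0.316
```

```bash
python3 -c "
from h import *
snap('wrist','wr11');snap('scene','sc7');snap('top','top2');go([.581,-.063,.225],90)
b=load('sc7')['p'][110:220,190:300,::-1];c=load('wr11')['p'][120:300,180:330,::-1]
q=lambda a,k:cv2.resize(a,None,fx=k,fy=k,interpolation=cv2.INTER_CUBIC)
cv2.imwrite('pics/c12.png',q(b,5));cv2.imwrite('pics/c13.png',q(c,3))
"
```

```text
t 16.65 eef [ 0.5821 -0.0616  0.2262] yaw 90.1 
 rv [-0.0001  0.0005  0.0017] d cm [ 0.11 -0.14  0.12] rows 0.05066832798497807 0.014483302806751948 open 0.3096911866309662 F [-0.38  0.29 -1.43]
```

View pics/c12.png

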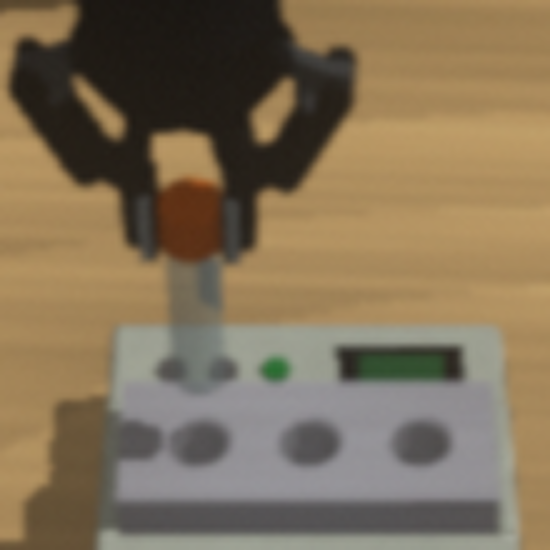

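View pics/c13.png

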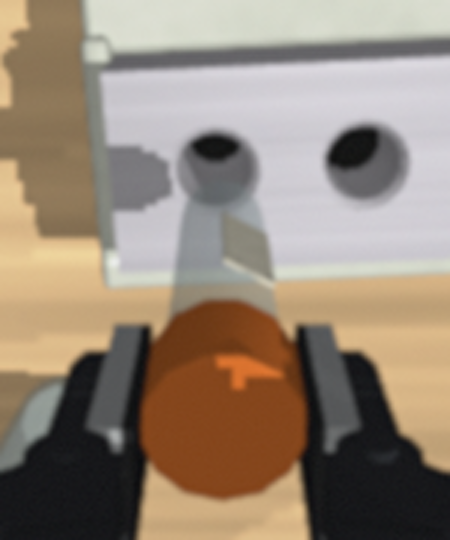

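View pics/top2.png

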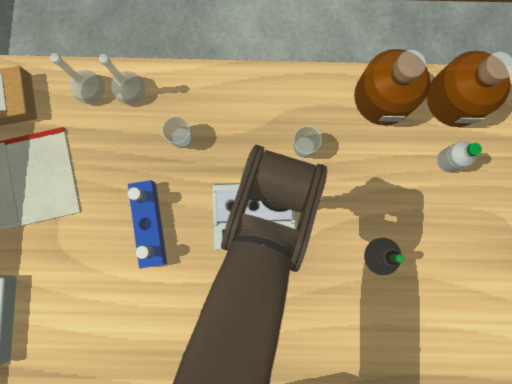

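servo_tool(increments="0 0 0 0 -0.1 0.6 2.5;0 0 0 0 -0.1 1.4 2.5;0 0 0 0 -0.1 2.2 2.5;0 0 0 0 -0.1 2.9 2.5;0 0 0 0 -0.1 3.2 2.5;0 0 0 0 -0.1 3.3 2.5;0 0 0 0 -0.1 3.3 2.5;0 0 0 0 -0.1 3.3 2.5;0 0 0 0 -0.1 3.3 2.5;0 0 0 0 -0.1 3.3 2.5")

```text
time: 17.48
eef_pos: [0.5823, -0.0637, 0.1934]
tcp_rot: [-0.0, 1.0, -0.0, 0.0]
contact_force: [1.0, -0.4, -0.5]
opening: 0.31
```

```bash
python3 -c "
from h import *
snap('wrist','wr12');snap('scene','sc8');go([.581,-.063,.19],90)
b=load('sc8')['p'][130:220,200:300,::-1];c=load('wr12')['p'][140:300,180:330,::-1]
q=lambda a,k:cv2.resize(a,None,fx=k,fy=k,interpolation=cv2.INTER_CUBIC)
cv2.imwrite('pics/c14.png',q(b,6));cv2.imwrite('pics/c15.png',q(c,4))
"
```

```text
t 17.5833 eef [ 0.5822 -0.0637  0.1933] yaw 90.01 
 rv [-0.0002  0.0008  0.0002] d cm [0.12 0.07 0.33] rows 0.0854569130981467 0.00649036670459693 open 0.31047103813312904 F [-0.7   0.36  0.77]
```

View pics/c14.png

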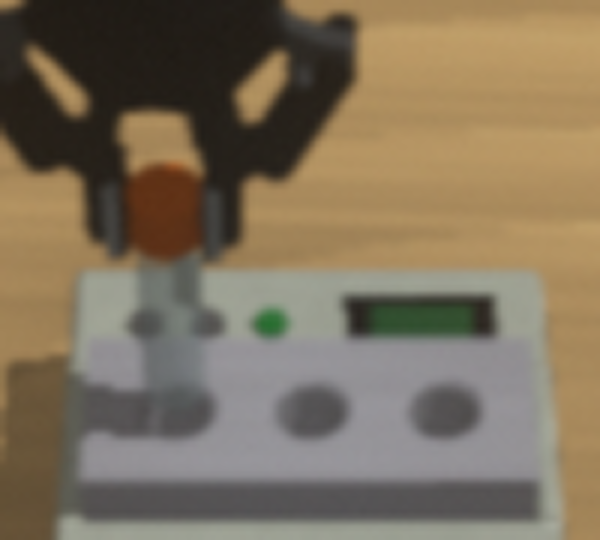

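View pics/c15.png

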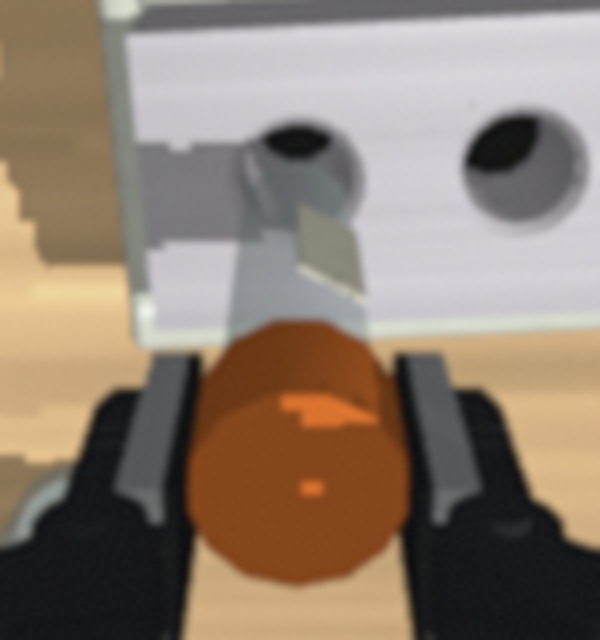

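```bash
python3 -c "
from h import *
b=load('sc8')['p'][180:206,215:245,::-1];c=load('wr12')['p'][163:203,233:278,::-1]
def q(a,k):
    a=cv2.resize(a,None,fx=k,fy=k,interpolation=cv2.INTER_LANCZOS4).astype(float)
    lo,hi=np.percentile(a,2),np.percentile(a,98); return np.clip((a-lo)/(hi-lo)*255,0,255).astype(np.uint8)
cv2.imwrite('pics/c16.png',q(b,20));cv2.imwrite('pics/c17.png',q(c,14))
"
```

```text
(no output)
```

View pics/c16.png

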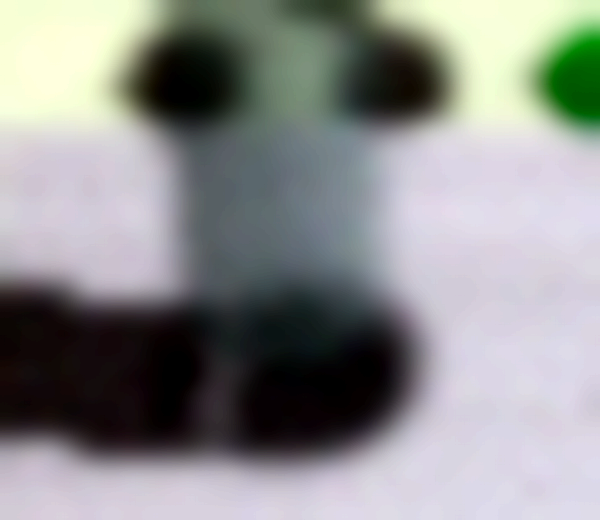

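View pics/c17.png

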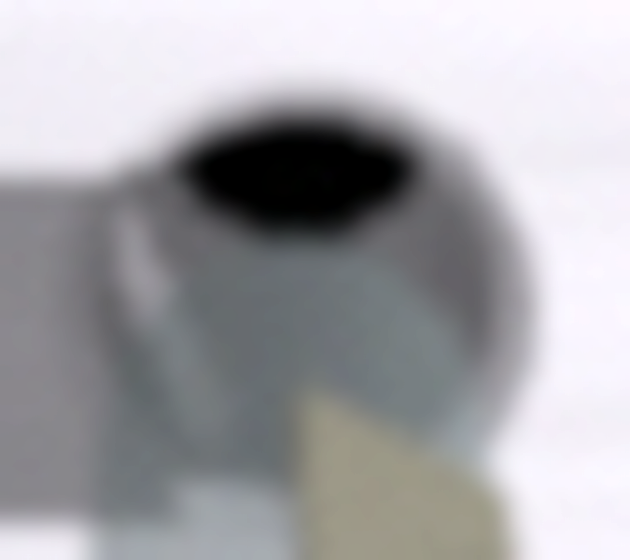

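```bash
python3 -c "
from h import *
np.set_printoptions(precision=4,suppress=True)
a=load('wr12')
for n,u,v,z in (('tube near edge z.093',254.3,179.2,.093),('same z.096',254.3,179.2,.096),('well near out',255.2,163+95.5/14-.5,.085),('well L',233+100.5/14-.5,184,.085),('well R',233+535.5/14-.5,184,.085),('hole far side?',255,163+440/14,.085)):
  print(n,px2w('wr12',u,v,z=z))
def proj(f,P):
  a=load(f);c=a['T'][:3,:3]@P+a['T'][:3,3];p=a['K']@c;return p[:2]/p[2]
# ellipse of well expected
for X in(.577,.579,.581):
  print(X,proj('wr12',np.array([X-.013,-.063,.085])),proj('wr12',np.array([X-.0145,-.063,.085])))
"
```

```text
tube near edge z.093 [ 0.5712 -0.0631  0.093 ]
same z.096 [ 0.5703 -0.0631  0.096 ]
well near out [ 0.5645 -0.0623  0.085 ]
well L [ 0.578  -0.0762  0.085 ]
well R [ 0.578  -0.0484  0.085 ]
hole far side? [ 0.5879 -0.0625  0.085 ]
0.577 [254.4116 168.8071] [254.412  167.1462]
0.579 [254.4111 171.0118] [254.4115 169.3593]
0.581 [254.4105 173.2054] [254.4109 171.5612]
```

```bash
python3 -c "
from h import *
np.set_printoptions(precision=4,suppress=True)
for y in(350,365,380): print(y,px2w('sc8',215+295/20-.5,180+y/20-.5,z=.0942)-[.0105,0,0])
print('well',px2w('sc8',215+300/20-.5,180+460/20-.5,z=.085)-[.0139,0,0])
print('tube mid',px2w('sc8',215+285/20-.5,180+250/20-.5,z=.1))
"
```

```text
350 [ 0.5737 -0.0637  0.0942]
365 [ 0.5759 -0.0635  0.0942]
380 [ 0.5781 -0.0633  0.0942]
well [ 0.5786 -0.0628  0.085 ]
tube mid [ 0.5746 -0.0653  0.1   ]
```

servo_tool(increments="0 0 0 0.1 0.1 0.1 2.5;0 0 0 0.1 0.1 0.3 2.5;0 0 0 0.1 0.1 0.5 2.5;0 0 0 0.1 0.1 0.7 2.5;0 0 0 0.1 0.1 0.9 2.5;0 0 0 0.1 0.1 0.9 2.5;0 0 0 0.1 0.1 0.9 2.5")

```text
time: 18.17
eef_pos: [0.5808, -0.0626, 0.1835]
tcp_rot: [-0.0, 1.0, 0.0, -0.0]
contact_force: [-0.4, 0.2, -1.2]
opening: 0.315
```

servo_tool(increments="0 0 0 0 0 0.15 2.5;0 0 0 0 0 0.3 2.5;0 0 0 0 0 0.3 2.5")

```text
time: 18.42
eef_pos: [0.5808, -0.0625, 0.1805]
tcp_rot: [-0.0, 1.0, 0.0, -0.0]
contact_force: [0.4, 0.2, -0.8]
opening: 0.316
```

```bash
python3 -c "
from h import *
st();snap('wrist','wr13')
c=load('wr13')['p'][150:300,180:330,::-1]
cv2.imwrite('pics/c18.png',cv2.resize(c,None,fx=4,fy=4,interpolation=cv2.INTER_CUBIC))"
```

```text
time 18.4167
qpos [-0.2809  0.1504  1.8605 -0.      1.1313 -1.8518]
dq [ 0.0001 -0.0012 -0.0007  0.0009  0.0048  0.0008]
joint_efforts [ -0.0115 -34.2166 -28.2203  -0.0006  -0.026   -0.    ]
eef_pos [ 0.5808 -0.0625  0.1805]
tcp_rot [-0.0001  1.      0.0001 -0.0003]
contact_force [ 0.4137  0.1759 -0.8063]
wrist_torque [-0.0067 -0.0103  0.0119]
opening 0.31567416512976887
```

View pics/c18.png

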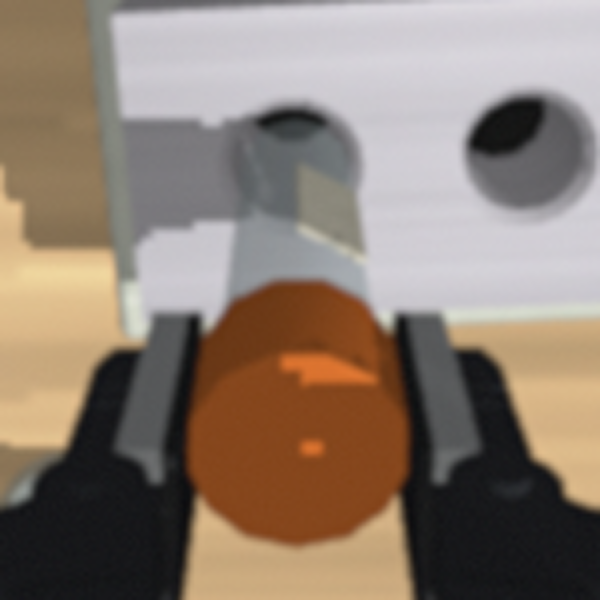

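servo_tool(increments="0 0 0 0 0 0.2 2.5;0 0 0 0 0 0.4 2.5;0 0 0 0 0 0.6 2.5;0 0 0 0 0 0.8 2.5;0 0 0 0 0 0.8 2.5")

```text
time: 18.88
eef_pos: [0.5806, -0.0625, 0.1721]
tcp_rot: [-0.0, 1.0, 0.0, -0.001]
contact_force: [0.8, -0.3, -1.7]
opening: 0.313
```

servo_tool(increments="0 0 0 0 0 0.2 2.5;0 0 0 0 0 0.5 2.5;0 0 0 0 0 0.8 2.5;0 0 0 0 0 1 2.5;0 0 0 0 0 1 2.5")

```text
time: 19.3
eef_pos: [0.5806, -0.0625, 0.162]
tcp_rot: [-0.0, 1.0, 0.0, -0.001]
contact_force: [0.3, 0.2, -0.7]
opening: 0.314
```

```bash
python3 -c "
from h import *
st()"
```

```text
time 19.3
qpos [-0.2809  0.1711  1.8735 -0.      1.0984 -1.8519]
dq [ 0.0005 -0.0066 -0.0049 -0.0005  0.0056 -0.0019]
joint_efforts [ -0.0175 -34.5377 -27.7331  -0.0006  -0.0332  -0.    ]
eef_pos [ 0.5806 -0.0625  0.162 ]
tcp_rot [-0.0001  1.      0.0002 -0.0007]
contact_force [ 0.2903  0.1667 -0.7461]
wrist_torque [-0.0064 -0.0375 -0.0121]
opening 0.314413434176173
```

servo_tool(increments="0 0 0 0 0 0.2 2.5;0 0 0 0 0 0.5 2.5;0 0 0 0 0 0.8 2.5;0 0 0 0 0 1.1 2.5;0 0 0 0 0 1.4 2.5;0 0 0 0 0 1.4 2.5")

```text
time: 19.8
eef_pos: [0.5805, -0.0625, 0.1478]
tcp_rot: [-0.0, 1.0, 0.0, -0.001]
contact_force: [-0.3, 0.0, 0.2]
opening: 0.309
```

servo_tool(increments="0 0 0 0 0 0.2 2.5;0 0 0 0 0 0.5 2.5;0 0 0 0 0 0.8 2.5;0 0 0 0 0 1.1 2.5;0 0 0 0 0 1.3 2.5;0 0 0 0 0 1.3 2.5")

```text
time: 20.3
eef_pos: [0.5806, -0.0625, 0.135]
tcp_rot: [-0.0, 1.0, 0.0, -0.001]
contact_force: [-0.9, -0.0, -0.7]
opening: 0.316
```

servo_tool(increments="0 0 0 0 0 0.15 2.5;0 0 0 0 0 0.3 2.5;0 0 0 0 0 0.3 2.5")

```text
time: 20.55
eef_pos: [0.5809, -0.0626, 0.1326]
tcp_rot: [-0.0, 1.0, 0.0, -0.0]
contact_force: [0.3, -0.0, -0.5]
opening: 0.313
```

servo_tool(increments="0 0 0 0 0 0.1 2.5;0 0 0 0 0 0.2 2.5;0 0 0 0 0 0.2 2.5")

```text
time: 20.8
eef_pos: [0.5814, -0.0627, 0.1316]
tcp_rot: [-0.0, 1.0, -0.0, 0.0]
contact_force: [-0.4, 0.0, 1.8]
opening: 0.311
```

servo_tool(increments="0 0 0 0 0 0.1 2.5;0 0 0 0 0 0.1 2.5;0 0 0 0 0 0.1 2.5")

```text
time: 21.05
eef_pos: [0.5819, -0.0627, 0.1315]
tcp_rot: [-0.0, 1.0, -0.0, 0.001]
contact_force: [-0.2, 0.8, 5.5]
opening: 0.315
```

```bash
python3 -c "
from h import *
st();snap('wrist','wr14');snap('scene','sc9')
c=load('wr14')['p'][150:300,180:330,::-1];b=load('sc9')['p'][120:220,200:300,::-1]
q=lambda a,k:cv2.resize(a,None,fx=k,fy=k,interpolation=cv2.INTER_CUBIC)
cv2.imwrite('pics/c19.png',np.hstack([q(b,4),q(c,400/150)]))"
```

```text
time 21.05
qpos [-0.2808  0.2096  1.8903  0.0003  1.0396 -1.8518]
dq [-0.0004 -0.0003 -0.0012 -0.0008  0.0001 -0.001 ]
joint_efforts [ -0.2774 -31.562  -24.223   -0.0873  -0.3661  -0.0016]
eef_pos [ 0.5819 -0.0627  0.1315]
tcp_rot [-0.0001  1.     -0.0002  0.001 ]
contact_force [-0.1994  0.8305  5.4666]
wrist_torque [ 0.1597  0.1973 -0.021 ]
opening 0.3145570580970122
```

View pics/c19.png

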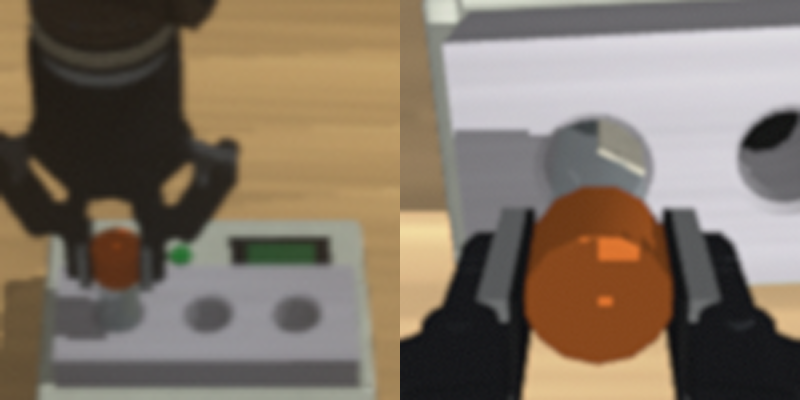

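The tube is down in the clear well and resting on the pad (5.5 N up). I release it and retreat straight up.

servo_tool(increments="0 0 0 0 0 0 3;0 0 0 0 0 0 4;0 0 0 0 0 0 6;0 0 0 0 0 0 8.5;0 0 0 0 0 0 8.5;0 0 0 0 0 0 8.5;0 0 0 0 0 0 8.5;0 0 0 0 0 0 8.5")

```text
time: 21.82
eef_pos: [0.581, -0.0626, 0.1297]
tcp_rot: [-0.0, 1.0, 0.0, -0.0]
contact_force: [1.0, 0.6, -0.3]
opening: 0.994
```

servo_tool(increments="0 0 0 0 0 -1 8.5;0 0 0 0 0 -3 8.5;0 0 0 0 0 -6 8.5;0 0 0 0 0 -9 8.5;0 0 0 0 0 -12 8.5;0 0 0 0 0 -12 8.5;0 0 0 0 0 -12 8.5;0 0 0 0 0 -12 8.5")

```text
time: 22.48
eef_pos: [0.5807, -0.0625, 0.2498]
tcp_rot: [-0.0, 1.0, 0.0, -0.0]
contact_force: [-0.2, 0.1, 0.4]
opening: 0.995
```

```bash
python3 -c "
from h import *
st();snap('wrist','wr15');snap('scene','sc10')
c=load('wr15')['p'][100:300,160:360,::-1];b=load('sc10')['p'][120:220,200:300,::-1]
q=lambda a,k:cv2.resize(a,None,fx=k,fy=k,interpolation=cv2.INTER_CUBIC)
cv2.imwrite('pics/c20.png',np.hstack([q(b,4),q(c,2)]))"
```

```text
time 22.4833
qpos [-0.2809  0.0842  1.801   0.      1.2566 -1.8518]
dq [-0.0016  0.0237  0.0329  0.0003 -0.0017  0.0011]
joint_efforts [  0.0156 -33.8235 -30.3612   0.0001  -0.0197  -0.    ]
eef_pos [ 0.5807 -0.0625  0.2498]
tcp_rot [-0.0001  1.      0.     -0.0001]
contact_force [-0.1737  0.1403  0.4431]
wrist_torque [-0.0127  0.0105 -0.0219]
opening 0.995297210032838
```

View pics/c20.png

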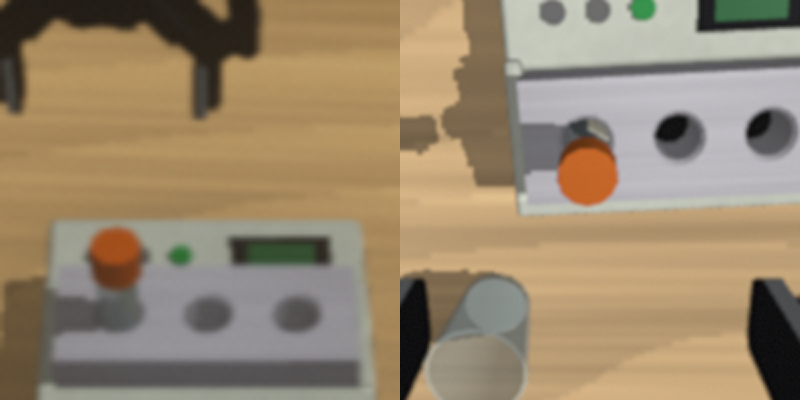

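View pics/sc10.png

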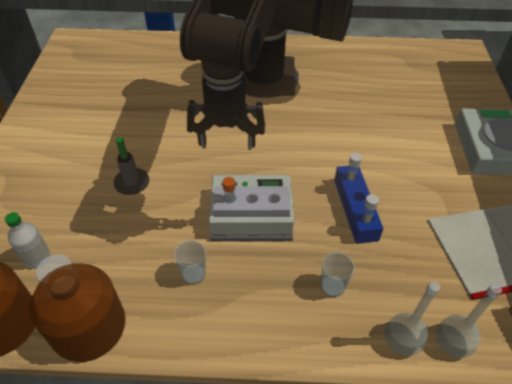

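```bash
python3 -c "
from h import *
np.set_printoptions(precision=4,suppress=True)
w=(160+(188.5)/2-.5,100+179/2-.5); s=(200+115.5/4-.5,120+246/4-.5)
print(w,s,tri('sc10',s,'wr15',w),px2w('wr15',*w),px2w('sc10',*s))
a=load('sc0')['p'].astype(int);b=load('sc10')['p'].astype(int)
for n,(x0,y0,x1,y1) in dict(bk0=(170,235,210,290),bk1=(315,245,360,300),wA=(345,150,362,180),wB=(362,193,382,230),rod=(110,130,150,195)).items(): print(n,abs(a-b)[y0:y1,x0:x1].mean())
"
```

```text
(253.75, 189.0) (228.375, 181.0) (array([ 0.5804, -0.0637,  0.1436]), [np.float64(0.21005100482769373), np.float64(1.4834727624417618)]) [ 0.5803 -0.0624  0.1435] [ 0.5805 -0.0641  0.1437]
bk0 9.101363636363637
bk1 9.514612794612795
wA 13.105882352941176
wB 8.468918918918918
rod 28.02974358974359
```

```bash
python3 -c "
from plant import ctrl
print(ctrl.sign_off())"
```

```text
the job is handed in; nothing more can be done
None
```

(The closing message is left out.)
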